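# Drive a stuck spacer out of a lens-cell block with a drift rod

### The job

The brass spacer is stuck in the bore of the aluminium block. Pick up the plain steel rod, put it through the small hole in the block's near face and push the spacer slowly and gently (well under 20 N) out of the far side, along the white trough, until you feel it come up against the sprung stop; press it there lightly with the rod (about 8 N, never 15) for half a second. Then draw the rod back out and lay it down flat on the open desk clear of the block, leaving the spacer in the trough and the eyepiece and objective where they stand.

Things in the scene. Friction and masses are not known exactly. Their poses are not given: they have to be found in the camera images.
- drift_center (a point): Centre of the plain bright steel rod (the drift): 119 mm long, 9.6 mm diameter, 62 g, loose, lying on the desk left or right of the block (a thicker capped marker pen lies at the other place). The point's y axis runs along it; both flat ends are alike. Up to 57 mm of it enter the block, so grip it 25 to 30 mm behind its middle; fingertips can pinch it from above.
- fixture: Fixed aluminium block, 36 (x) x 56 (y) mm, top 78 mm over the desk (knob to 94), on a base plate 10 mm thick (x -18 to 100, y +-38 mm). Origin on the desk under the block's centre; x is the push direction, near face -18 mm, far face +18. Level bore 48 mm up: 13 mm wide for 8 mm, then 24 mm; beyond it a white trough, 27 mm wide. Driving the spacer takes 6 to 14 N in the bore, under 1 N after it.
- bore_mouth (a point): Centre of the 13 mm hole at the block's near face, 48 mm above the desk, on the bore axis. Axes as the fixture's: x points into the hole.
- spacer: Brass spacer, cylinder 24 mm diameter, 18 mm long, about 60 g (the dark hole in it is narrower than the rod). Origin at its centre, x along its axis. Stuck in the bore by a sprung shoe, its centre 0 to 5 mm past the block's centre, too big for the near 13 mm hole. It is clear of the bore when its centre is over 27 mm past the block's centre.
- stop_post: Fixed aluminium post, 20 x 40 x 62 mm, at the trough's end; origin under its centre on the base plate, 81 mm past the block's centre. It carries a sleeve and a rubber-tipped nose facing the block. How far these stand out is NOT measured and differs: the spacer meets the tip with its centre 32 to 44 mm past the block's centre; feel for it. The nose yields 5 N per mm, solid after 6 mm.
- eyepiece_center (a point): Centre of a bystanding eyepiece, black and steel, 34 mm in diameter, 50 mm tall, loose on the desk beside the fixture. Leave alone.
- objective_center (a point): Centre of a bystanding microscope objective, 28 mm in diameter, 44 mm tall, loose on the desk. Leave alone.
- drift: The same steel rod; origin at the middle of its underside as it lies (4.8 mm below its centre line), y along the rod.

How it is judged:
By the outcome, as a careful person would: the job done as asked, in the order asked, and still so for the second after the job is handed in, with the robot touching nothing.
It also fails if it takes over 66 s, if anything falls off the work surface, if the arm or the gripper's body presses on something with over 40 N, if the wrist force passes 120 N, or if a joint passes its speed limit or range.

### The arm

A 6-joint arm with a two-finger parallel gripper is mounted at the origin on a cart in front of the work surface, level with it; the furniture and walls round the work are solid. World frame = base frame: x ahead of the robot, y to its left, z up, the work surface at z = 0. Lengths are in m, angles in rad, forces in N, time in s.
With the tool pointing down it reaches from about 0.25 to 0.8 m from the base axis. Payload 3.9 kg.
Tool frame: the origin (TCP) lies on the centre line of the jaws, within the pads' length; the fingertips stand 14 mm ahead of it and the grasp point (between the pads) lies 5 mm behind it (arm.tip_reach is the distance from the TCP to the fingertips, in m); z points along the fingers, y is the line along which they close (so a half turn about z gives the same grasp; the last joint's range is limited). The gripper opens to 85 mm and grips with 20 to 120 N. Pads are 22 mm wide; open, the fingers measure 114 mm over their backs; the gripper's body (76 mm by 85 mm) begins 54 mm behind the grasp point. The pads swing forward as they close: fully open they stand 13 mm farther back than shut.
Start: joints at [1.169, 0.26, -0.138, 1.173, 0, 1.571], TCP at [0.205, 0.483, 0.245] pointing down, gripper open.
Joint ranges: [-2.78, 2.78], [-0.83, 1.72], [-1.28, 1.37], [-1.9, 2.12], [-1.57, 1.48], [-3.14, 3.14]. Speed limits (rad/s): [2.57, 2.57, 3.14, 3.14, 3.14, 3.14].

### API

Orientations are given as [roll, pitch, yaw] about the fixed x, y, z axes, in that order (R = Rz(yaw) Ry(pitch) Rx(roll)).
In Python, from bench import sensors, vision, job, arm gives the robot as it stands. The module is installed in compiled form; this text tells all that it offers.
- The arm moves only by the tool apply_moves, never from a script. Its argument "series" is a list that holds one entry, the list of rows, each a list of 5 numbers: the shift along the tool's x, y, z normalised to -1 to 1, where 1 is 0.15 m, then the turn about the tool's z normalised to -1 to 1, where 1 is 90 degrees, then the closure, from -1 (fully open) to 1 (shut). In form: [[[tx, ty, tz, turn, gripper], ...]]. A call has 1 to 12 rows; each row shifts and turns the commanded pose from where the row before left it, along the tool's axes as they then stand; what a row does not reach is not made up. A row lasts 1/8 s, in which the tool goes at most 62.5 mm and 10.7 degrees, less where a joint would pass 70% of its speed; a pose out of reach is approached as far as the arm can. A call with a number of a shift or a turn outside -1 to 1 is refused whole. A call with a gripper value outside its range is refused whole. The fingers move at their own pace and stop on an object; "newtons" is the grip in N (left out, the last holds). Time passes only in rows, so rows that do not move let the fingers close. It gives the time, the measured TCP pose, the force, the opening and the grip force at its end, in the units of the state.
- sensors.get_obs(): the state, without advancing time (a new reading comes with each control period).
- vision.capture(name): name is "side" or "top" or "wrist"; returns (picture, depth): 420x560x3 uint8, red, green, blue; 420x560 float32, m along the optical axis (not along the pixel's ray), 0 where there is no reading.
- vision.camera_info(name): a dict with "fov_y" (degrees; the focal length in pixels is half the picture's height over the tangent of half this angle, whatever the lens; pixels are square), "cx", "cy" (the principal point, pixels), "R" (3x3) and "t" (3): a world point X has camera coordinates R X + t. Camera axes: x right, y down, z forward; pixel columns grow to the right and rows downward; lengths in m; the calibration is good to about 2 mm. A picture is of the moment at which its call begins: read the wrist's pose just before it. camera_info takes no time and is no camera call; for the wrist camera it gives the pose at the moment of the call.
- job.hand_in(): hands the job in; it is judged then, once.
The state is a dict: "t": time; "joint_pos": joint angles; "qd": joint speeds; "tau": joint torques, N m; "tool_pos": TCP position; "tcp_rot": TCP orientation; "force": force on the tool from outside, world axes, zero at the start; "ft_torque": the same for the moment, N m; "width": finger opening in m; "grip_force": force on a finger pad.
Only numpy, scipy, OpenCV 4.12 (cv2) and the standard library are available. Lean on these libraries where they do the work, as an engineer would, in place of code of your own. Each camera call takes 0.05 s, during which the arm holds its last target. There are 200 camera calls.

## Working session

There is one attempt and no reset: what is moved stays moved. The work goes in short steps, Python scripts to look and compute and a tool call to move; the robot and the scene stay as the last step left them, time stands still between calls to the robot, and variables do not carry over. Pictures are saved under pics/ and viewed, at most 10 in all, crops included, and the job is handed in when it is done.

Besides the shell and the picture viewer there is one more tool, called after "Call:" by a JSON object that holds its "name" and its "arguments", one argument or row to a line. apply_moves: Moves the arm, as the interface text tells. Its arguments: {"type":"object","properties":{"series":{"type":"array"},"newtons":{"type":"number"}},"required":["series"]}

```bash
mkdir -p pics; cat > h.py <<'E'
import numpy as np, cv2
from bench import sensors, vision, job, arm
def cap(n,fn=None):
    i=vision.camera_info(n); p,d=vision.capture(n)
    if fn: cv2.imwrite('pics/'+fn,cv2.cvtColor(p,cv2.COLOR_RGB2BGR))
    return p,d,i
def ray(i,u,v):
    f=210/np.tan(np.radians(i['fov_y'])/2); R=np.array(i['R']);t=np.array(i['t'])
    c=-R.T@t; d=R.T@np.array([(u-i['cx'])/f,(v-i['cy'])/f,1]); return c,d
def onz(i,u,v,z):
    c,d=ray(i,u,v); return c+d*(z-c[2])/d[2]
def pt(i,d,u,v):
    c,r=ray(i,u,v); return c+r*d[int(v),int(u)]
def proj(i,X):
    f=210/np.tan(np.radians(i['fov_y'])/2); q=np.array(i['R'])@X+np.array(i['t']); return f*q[0]/q[2]+i['cx'],f*q[1]/q[2]+i['cy']
E
python3 - <<'E'
from h import *
np.set_printoptions(precision=4,suppress=True)
print(sensors.get_obs(), arm.tip_reach)
for n in('top','side'):
    p,d,i=cap(n,n+'0.png'); np.savez(n+'0.npz',p=p,d=d); print(n,i)
E
```

```text
{'t': 0.0, 'joint_pos': array([ 1.169 ,  0.2607, -0.1394,  1.1727,  0.    ,  1.5708]), 'qd': array([-0.0003,  0.0011, -0.0002, -0.0005, -0.0017,  0.0019]), 'tau': array([  0.0025, -40.5677,  25.3925,   0.0188,   0.0003,   0.    ]), 'tool_pos': array([0.2051, 0.4826, 0.2444]), 'tcp_rot': array([-3.1396, -0.    ,  2.7398]), 'force': array([ 0.4496,  0.3925, -0.1815]), 'ft_torque': array([-0.0255,  0.0017, -0.0072]), 'grip_force': 0.0, 'width': 0.08512071698839857} 0.014
top {'fov_y': 57.49257534409183, 'cx': 282.2777434126664, 'cy': 215.23221455533422, 'R': array([[-0.0072, -0.9997, -0.0218],
       [-0.983 ,  0.0111, -0.1834],
       [ 0.1836,  0.0201, -0.9828]]), 't': array([0.1298, 0.5627, 0.7991])}
side {'fov_y': 44.25231774671751, 'cx': 283.0610085074402, 'cy': 208.82078288747746, 'R': array([[ 0.6664,  0.7456,  0.0088],
       [ 0.5579, -0.4908, -0.6693],
       [-0.4947,  0.4509, -0.743 ]]), 't': array([-0.4528, -0.2002,  1.2548])}
```

View pics/top0.png

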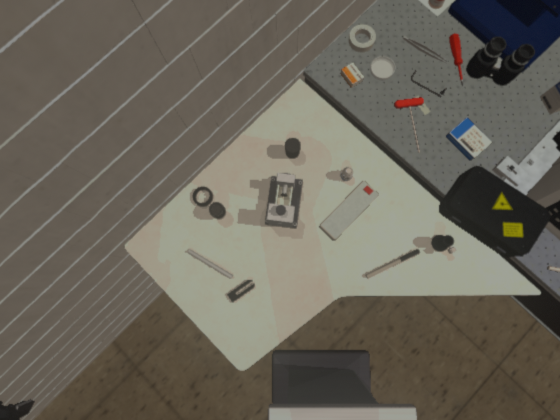

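View pics/side0.png

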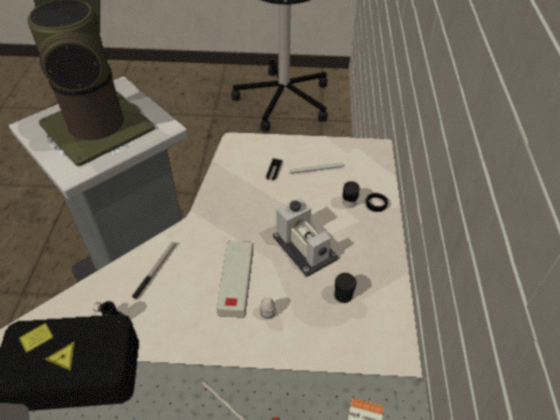

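The top view shows the plain steel rod from (187,250) to (232,277). The capped pen is at (365–420,250–277), and the block is near (283,205) with its trough pointing up the image. In the side view the rod is at (290–344,168) and the fixture is near (305,235).

```bash
python3 - <<'E'
from h import *
np.set_printoptions(precision=4,suppress=True)
T=np.load('top0.npz');p=T['p'];d=T['d'];i=vision.camera_info('top')
print('tcp/base px',proj(i,np.array([.205,.483,.2])),proj(i,np.zeros(3)))
g=cv2.cvtColor(p,cv2.COLOR_RGB2GRAY)
hsv=cv2.cvtColor(p,cv2.COLOR_RGB2HSV)
# rod mask: greyer/darker than the desk
roi=np.zeros_like(g);roi[240:285,180:240]=1
bg=cv2.medianBlur(g,31).astype(int)
m=((bg-g>18)&(roi>0)).astype(np.uint8)
cs,_=cv2.findContours(m,cv2.RETR_EXTERNAL,cv2.CHAIN_APPROX_NONE)
for c in sorted(cs,key=cv2.contourArea)[::-1][:3]:
    r=cv2.minAreaRect(c);print(cv2.contourArea(c),r)
    if cv2.contourArea(c)>40:
        q=np.array([onz(i,u,v,.005)[:2] for u,v in c[:,0]]);
        cc,wh,a=cv2.minAreaRect((q*1000).astype(np.float32));print('rod mm',cc,wh,a)
# points of fixture by depth
vv,uu=np.mgrid[165:235,255:315]
P=np.array([pt(i,d,u,v) for u,v in zip(uu.ravel(),vv.ravel())])
for lo,hi in((.004,.016),(.068,.083),(.055,.066)):
    s=P[(P[:,2]>lo)&(P[:,2]<hi)]
    print(lo,len(s),s.min(0),s.max(0)); 
    if len(s)>10: print(cv2.minAreaRect((s[:,:2]*1000).astype(np.float32)))
m=(g<75).astype(np.uint8);m[:165]=0;m[235:]=0;m[:,:255]=0;m[:,315:]=0
q=np.array([onz(i,u,v,.010)[:2] for v,u in zip(*np.nonzero(m))]);print('dark base',cv2.minAreaRect((q*1000).astype(np.float32)))
big=cv2.resize(p[160:290,180:320],None,fx=5,fy=4.6,interpolation=cv2.INTER_CUBIC)
cv2.imwrite('pics/topcrop.png',cv2.cvtColor(big,cv2.COLOR_RGB2BGR))
print('desk z',pt(i,d,250,240),pt(i,d,330,260))
E
```

```text
tcp/base px (np.float64(70.85396794158734), np.float64(409.57837557566904)) (np.float64(344.47916953288484), np.float64(484.848132949906))
242.0 ((208.8087921142578, 263.4852600097656), (53.67905044555664, 5.83095121383667), 30.963754653930664)
rod mm (461.64862060546875, 296.69219970703125) (126.20906066894531, 13.278569221496582) 59.307559967041016
0.0 ((239.0, 284.0), (0.0, 0.0), 0.0)
0.004 605 [0.5338 0.0494 0.004 ] [0.6958 0.1907 0.016 ]
((613.937744140625, 118.13526916503906), (160.16995239257812, 140.29335021972656), 2.270840883255005)
0.068 518 [0.543  0.0976 0.0681] [0.6563 0.1572 0.0826]
((600.8673706054688, 122.68888854980469), (55.92023849487305, 109.05390167236328), 81.8277816772461)
0.055 54 [0.5433 0.0977 0.055 ] [0.6608 0.1563 0.0659]
((603.8162841796875, 121.91942596435547), (53.59727096557617, 115.21772766113281), 82.10554504394531)
dark base ((605.0140380859375, 123.03227996826172), (71.75357818603516, 111.49591827392578), 82.72852325439453)
desk z [ 0.5157  0.2019 -0.0007] [0.4672 0.0164 0.0027]
```

View pics/topcrop.png

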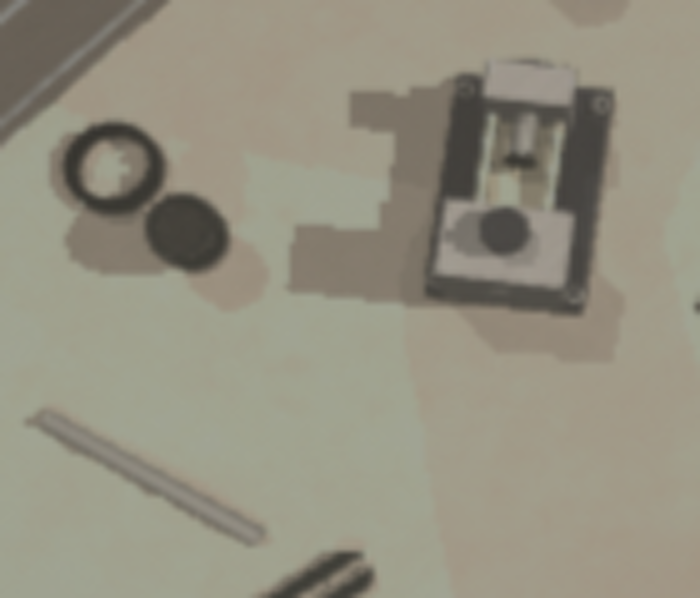

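Call:
{"name": "apply_moves", "arguments": {
  "series": [
    [[-0.2556, -0.0794, 0.0784, 0, -1], [-0.2556, -0.0794, 0.0784, 0, -1], [-0.2556, -0.0794, 0.0784, 0, -1], [-0.2556, -0.0794, 0.0784, 0, -1], [-0.2556, -0.0794, 0.0784, 0, -1], [-0.2556, -0.0794, 0.0784, 0, -1], [-0.2556, -0.0794, 0.0784, 0, -1], [-0.2556, -0.0794, 0.0784, 0, -1], [0, 0, 0, 0.109, -0.5], [0, 0, 0, 0.109, -0.5], [0, 0, 0, 0.109, -0.3], [0, 0, 0, 0.109, -0.2]]
  ]
}}

```text
t: 1.6
tool_pos: [0.45, 0.2752, 0.1507]
tcp_rot: [-3.14, 0.0, 2.049]
force: [1.4, -0.0, 0.4]
width: 0.0508
grip_force: 0.0
```

Call:
{"name": "apply_moves", "arguments": {
  "series": [
    [[0, 0, 0, 0.109, -0.1], [0, 0, 0, 0.109, -0.1], [0, 0, 0, 0.109, -0.1], [0, 0, 0, 0.109, -0.1], [0, 0, 0, 0.109, -0.1], [0, 0, 0, 0.109, -0.1], [0, 0, 0, 0, -0.1], [0, 0, 0, 0, -0.1]]
  ]
}}

```text
t: 2.6
tool_pos: [0.4502, 0.2755, 0.151]
tcp_rot: [-3.141, 0.0, 1.03]
force: [0.6, 0.6, 0.1]
width: 0.0469
grip_force: 0.0
```

```bash
python3 - <<'E'
from h import *
np.set_printoptions(precision=4,suppress=True)
o=sensors.get_obs();print(o['t'],o['tool_pos'],o['tcp_rot'],o['width'],o['joint_pos'])
p,d,i=cap('wrist','w1.png');np.savez('w1.npz',p=p,d=d,**{k:np.array(x) for k,x in i.items()})
print(i)
E
```

```text
2.6 [0.4502 0.2755 0.151 ] [-3.1414  0.0004  1.03  ] 0.04690180570093091 [ 0.5491  0.3233 -0.3048  0.9432 -0.      2.6607]
{'fov_y': 64.45964343888906, 'cx': 277.4172394265865, 'cy': 212.47697154430693, 'R': array([[ 0.8576, -0.5144, -0.0003],
       [-0.4858, -0.8101,  0.3283],
       [-0.1691, -0.2814, -0.9446]]), 't': array([-0.2446,  0.4301,  0.4454])}
```

View pics/w1.png

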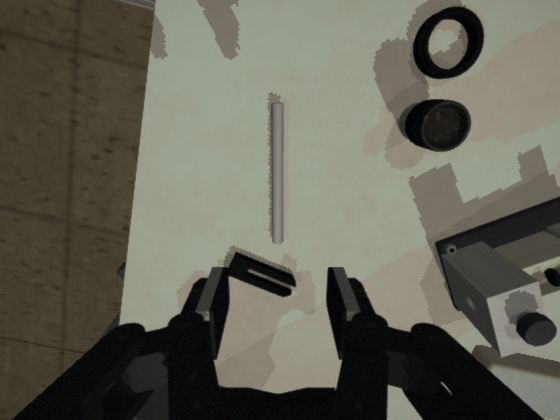

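The wrist view shows the rod almost vertical at column 278, from row 103 to row 243, with a black clip below it. The wrist joint range rules out tool x along the push. I'll grip the rod's far half with tool x opposite the push, then turn about +113° in yaw.

```bash
python3 - <<'E'
from h import *
np.set_printoptions(precision=4,suppress=True)
W=np.load('w1.npz');p=W['p'];i={k:W[k] for k in('fov_y','cx','cy','R','t')}
g=cv2.cvtColor(p,cv2.COLOR_RGB2GRAY)
print(g[170,262:296]); print(p[170,278],p[170,300])
print('cols',g[96:110,279],g[236:250,279])
gx=lambda v:np.argsort
# edges per row
s=cv2.Sobel(g,cv2.CV_32F,1,0,ksize=3)
L=[];R=[]
for v in range(110,238,8):
    r=s[v,262:296]; print(v,262+int(r.argmin()),262+int(r.argmax()),end='; ')
print()
for u,v in((278,103),(279,243),(278,173)): print(onz(i,u,v,.0048), onz(i,u,v,.009))
E
```

```text
[160 159 159 160 162 160 154 125 112  85  79  96 114 123 129 136 136 133
 125 114 109 130 149 150 150 151 153 153 157 158 158 157 157 157]
[137 137 128] [156 160 143]
cols [116 115 119 144 124 114 105 101 127 129 128 129 129 130] [132 133 133 132 132 131 131 133 144 157 157 158 158 157]
110 270 283; 118 269 283; 126 270 283; 134 270 283; 142 270 283; 150 269 283; 158 270 283; 166 270 283; 174 268 283; 182 268 283; 190 271 283; 198 270 283; 206 269 283; 214 269 283; 222 269 283; 230 271 283; 
[0.492  0.3437 0.0048] [0.492  0.3438 0.009 ]
[0.4311 0.2404 0.0048] [0.4321 0.242  0.009 ]
[0.4633 0.2959 0.0048] [0.4638 0.2967 0.009 ]
```

Call:
{"name": "apply_moves", "arguments": {
  "series": [
    [[0.1567, 0.008, 0, 0, -0.1], [0.1567, 0, 0, 0, -0.1], [0, 0, 0.25, 0, -0.1], [0, 0, 0.25, 0, -0.1], [0, 0, 0.2, 0, -0.1], [0, 0, 0.1, 0, -0.1], [0, 0, 0.05, 0, -0.1], [0, 0, 0.044, 0, -0.1], [0, 0, 0, 0, -0.1]]
  ],
  "newtons": 80
}}

```text
t: 3.78
tool_pos: [0.476, 0.3154, 0.0175]
tcp_rot: [3.141, -0.001, 1.028]
force: [0.3, 0.2, -0.2]
width: 0.0467
grip_force: 0.0
```

Call:
{"name": "apply_moves", "arguments": {
  "series": [
    [[0, 0, 0, 0, 0.4], [0, 0, 0, 0, 0.7], [0, 0, 0, 0, 1], [0, 0, 0, 0, 1], [0, 0, 0, 0, 1], [0, 0, 0, 0, 1], [0, 0, 0, 0, 1]]
  ]
}}

```text
t: 4.65
tool_pos: [0.476, 0.3154, 0.018]
tcp_rot: [3.141, -0.001, 1.028]
force: [-0.8, 0.0, 6.2]
width: 0.0052
grip_force: 78.7
```

```bash
python3 - <<'E'
from h import *
p,d,i=cap('wrist'); q=cv2.resize(p[40:400,150:410],None,fx=2,fy=1.6)[:, :]
s,ds,_=cap('side'); q2=cv2.resize(s[130:210,270:370],None,fx=5.2,fy=7.2)[:, :]
q=cv2.resize(p[40:400,160:400],(400,600)); q2=cv2.resize(s[130:230,270:350],(400,500))
c=np.zeros((600,800,3),np.uint8);c[:,:400]=q;c[:500,400:]=q2
cv2.imwrite('pics/g1.png',cv2.cvtColor(c,cv2.COLOR_RGB2BGR))
E
```

```text
(no output)
```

View pics/g1.png

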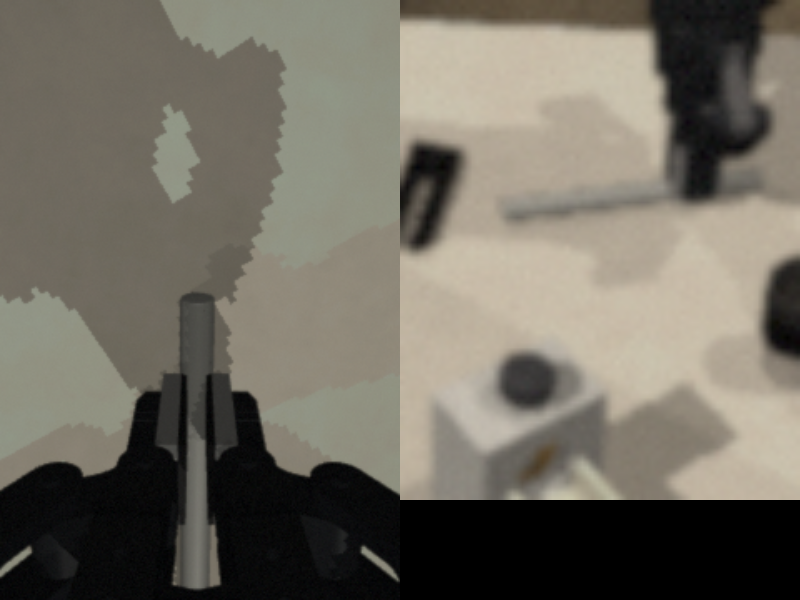

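The rod is between the pads, but the 5.2 mm opening and the upward force mean only its upper arc is pinched. I'll reopen, go 3 mm lower and grip again.

Call:
{"name": "apply_moves", "arguments": {
  "series": [
    [[0, 0, 0, 0, 0.4], [0, 0, 0, 0, 0.4], [0, 0, 0.02, 0, 0.4], [0, 0, 0, 0, 0.4], [0, 0, 0, 0, 0.6], [0, 0, 0, 0, 0.8], [0, 0, 0, 0, 1], [0, 0, 0, 0, 1], [0, 0, 0, 0, 1], [0, 0, 0, 0, 1]]
  ]
}}

```text
t: 6.0
tool_pos: [0.476, 0.3154, 0.0146]
tcp_rot: [3.141, -0.001, 1.028]
force: [-1.0, 0.5, 4.8]
width: 0.0056
grip_force: 78.7
```

Call:
{"name": "apply_moves", "arguments": {
  "series": [
    [[0, 0, -0.05, 0, 1], [0, 0, -0.1, 0, 1], [0, 0, -0.2, 0, 1], [0, 0, -0.2, 0, 1], [0, 0, -0.2, 0, 1], [0, 0, -0.15, 0, 1], [0, 0, 0, 0, 1], [0, 0, 0, 0, 1]]
  ]
}}

```text
t: 7.0
tool_pos: [0.4752, 0.3148, 0.1486]
tcp_rot: [-3.141, 0.001, 1.028]
force: [-0.2, -0.2, -0.8]
width: 0.006
grip_force: 78.4
```

```bash
python3 - <<'E'
from h import *
o=sensors.get_obs();print(o['tool_pos'],o['force'],o['ft_torque'],o['width'])
p,d,i=cap('wrist'); 
s,ds,si=cap('side'); t,dt,ti=cap('top')
np.savez('g2.npz',s=s,ds=ds,t=t,dt=dt)
su,sv=map(int,proj(si,o['tool_pos']-[0,0,.01]));tu,tv=map(int,proj(ti,o['tool_pos']))
q=cv2.resize(p[40:400,160:400],(360,600))
c=np.zeros((600,800,3),np.uint8);c[:,:360]=q;c[:300,360:]=cv2.resize(s[sv-40:sv+40,su-60:su+60],(440,300));c[300:,360:]=cv2.resize(t[tv-40:tv+40,tu-60:tu+60],(440,300))
print(su,sv,tu,tv)
cv2.imwrite('pics/g2.png',cv2.cvtColor(c,cv2.COLOR_RGB2BGR))
E
```

```text
[0.475198   0.31482538 0.1486075 ] [-0.16261543 -0.21570105 -0.8409163 ] [0.03630481 0.00089238 0.04657932] 0.0060249818467835725
331 119 184 252
```

View pics/g2.png

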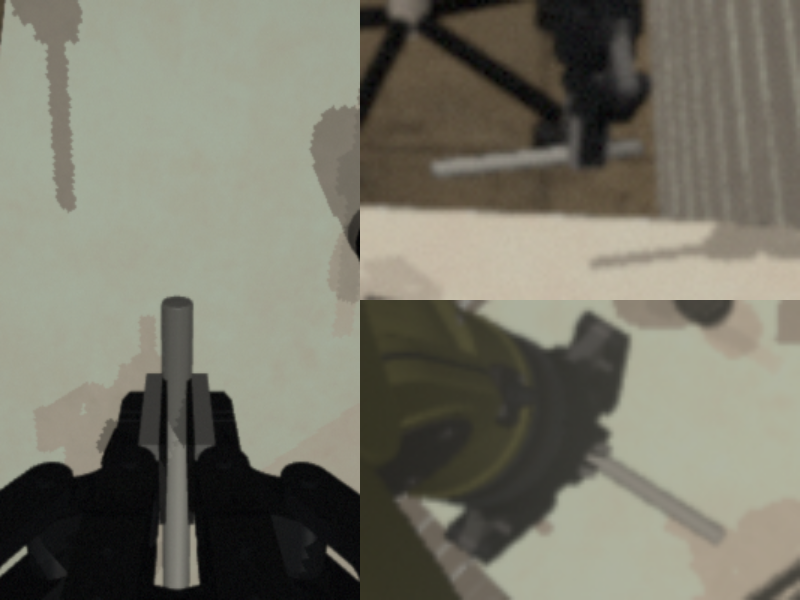

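The rod is held firmly: the weight reading matches 62 g, and the front part points down-right in the top view. I'll carry it to the pre-insertion pose.

Call:
{"name": "apply_moves", "arguments": {
  "series": [
    [[-0.269, 0.105, 0, 0, 1], [-0.269, 0.105, 0, 0, 1], [-0.269, 0.105, 0, 0, 1], [-0.269, 0.105, 0, 0, 1], [0, 0, 0, -0.1147, 1], [0, 0, 0, -0.1147, 1], [0, 0, 0, -0.1147, 1], [0, 0, 0, -0.1147, 1], [0, 0, 0, -0.1147, 1], [0, 0, 0, -0.1147, 1], [0, 0, 0, -0.1147, 1], [0, 0, 0, -0.1147, 1]]
  ]
}}

```text
t: 8.65
tool_pos: [0.4455, 0.1442, 0.1483]
tcp_rot: [-3.14, -0.001, 2.475]
force: [1.1, -0.7, -1.0]
width: 0.0058
grip_force: 78.5
```

Call:
{"name": "apply_moves", "arguments": {
  "series": [
    [[0, 0, 0, -0.1147, 1], [0, 0, 0, -0.1147, 1], [0, 0, 0, -0.1147, 1], [0, 0, 0.2, 0, 1], [0, 0, 0.2, 0, 1], [0, 0, 0.15, 0, 1], [0, 0, 0.055, 0, 1], [0, 0, 0, 0, 1], [0, 0, 0, 0, 1]]
  ]
}}

```text
t: 9.78
tool_pos: [0.4469, 0.1447, 0.059]
tcp_rot: [3.141, 0.001, 3.01]
force: [0.7, 0.0, -0.1]
width: 0.0057
grip_force: 78.5
```

```bash
python3 - <<'E'
from h import *
np.set_printoptions(precision=4,suppress=True)
o=sensors.get_obs();print(o['t'],o['tool_pos'],o['tcp_rot'],o['force'],o['width'])
s,ds,si=cap('side'); t,dt,ti=cap('top'); np.savez('p1.npz',s=s,ds=ds,t=t,dt=dt)
tu,tv=285,215; su,sv=300,225
c=np.zeros((600,800,3),np.uint8);c[:,:400]=cv2.resize(t[175:265,255:315],(400,600),interpolation=cv2.INTER_CUBIC);c[:,400:]=cv2.resize(s[170:290,260:340],(400,600),interpolation=cv2.INTER_CUBIC)
cv2.imwrite('pics/p1.png',cv2.cvtColor(c,cv2.COLOR_RGB2BGR))
E
```

```text
9.775 [0.4469 0.1447 0.059 ] [3.141  0.0012 3.0095] [ 0.6703  0.0081 -0.1268] 0.005738018192620218
```

View pics/p1.png

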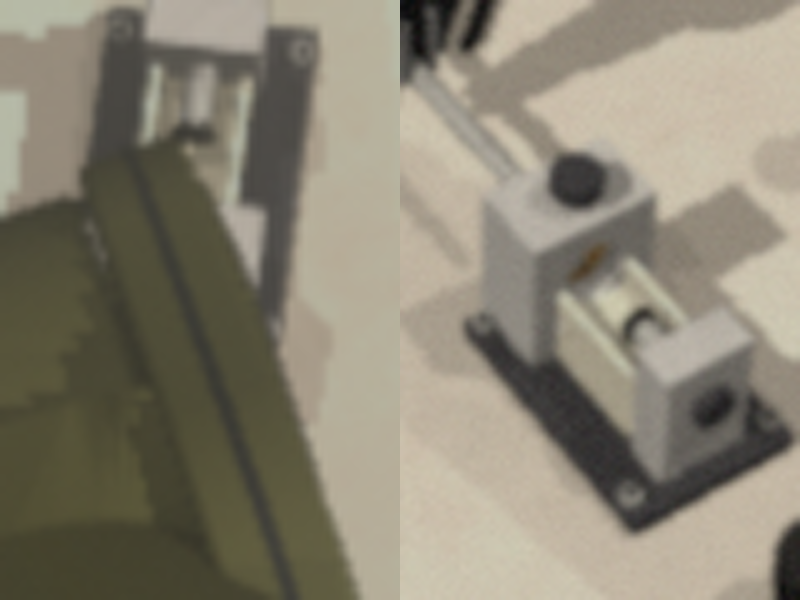

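The top view is now covered by the forearm. The side view shows the rod behind the block, lined up roughly with the bore. I'll check the cameras against the rod, whose place I know from the robot, and fit the fixture edges.

```bash
cat >> h.py <<'E'
def grad_edge(g,a,b,sign,n=81):
    "subpixel place of strongest gradient of given sign on segment a->b (px)"
    s=np.linspace(0,1,n); m=np.float32(np.outer(1-s,a)+np.outer(s,b))
    q=cv2.remap(g,m[:,:1],m[:,1:],cv2.INTER_CUBIC)[:,0].astype(float)
    q=np.gradient(cv2.GaussianBlur(q[:,None],(0,0),2.5)[:,0])*sign; k=int(np.clip(q.argmax(),1,n-2)); 
    den=q[k-1]-2*q[k]+q[k+1]; k+=0 if den==0 else np.clip(.5*(q[k-1]-q[k+1])/den,-.5,.5)
    return (1-k/(n-1))*np.array(a)+k/(n-1)*np.array(b), q.max()
E
python3 - <<'E'
from h import *
np.set_printoptions(precision=4,suppress=True)
ti=vision.camera_info('top');si=vision.camera_info('side')
gr=lambda p:cv2.GaussianBlur(cv2.cvtColor(p,cv2.COLOR_RGB2GRAY),(0,0),.6).astype(np.float32)
G=np.load('g2.npz');P=np.load('p1.npz');T=gr(np.load('top0.npz')['p']);S=gr(np.load('side0.npz')['p'])
def fr(o,yaw): 
    c,s=np.cos(yaw),np.sin(yaw); return lambda x,y,z:np.array([o[0]+c*x-s*y,o[1]+s*x+c*y,z])
def edges(g,i,F,o,yaw,xs,y,z,sign,w=.006):
    "edge running along x at lateral y: returns lateral coordinates found"
    out=[]
    for x in xs:
        e,st=grad_edge(g,proj(i,F(x,y-w,z)),proj(i,F(x,y+w,z)),sign)
        X=onz(i,*e,z); dx,dy=X[0]-o[0],X[1]-o[1]; out.append([x*1000,1000*(-np.sin(yaw)*dx+np.cos(yaw)*dy)])
    return np.array(out)
def rep(n,r):
    k=np.polyfit(r[:,0],r[:,1],1);print(n,'y mm',np.round(r[:,1],1),'mid %.2f slope deg %.2f'%(np.median(r[:,1]),np.degrees(np.arctan(k[0]))))
# rod calibration: frame with x = front direction
for n,g,i,pos,yaw,xs in(('top g2',gr(G['t']),ti,[.4752,.3148,.1486-.0098],1.028+np.pi,np.arange(.05,.082,.005)),('side g2',gr(G['s']),si,[.4752,.3148,.1486-.0098],1.028+np.pi,np.arange(.02,.08,.008)),('side p1',gr(P['s']),si,[.4469,.1447,.059-.0098],3.0095+np.pi,np.arange(.03,.065,.006))):
    F=fr(pos,yaw)
    for s in(1,-1):
        for y in (.0048,-.0048): rep(n+' %d %.4f'%(s,y),edges(g,i,F,pos,yaw,xs,y,pos[2],s,.0045))
    e=[]
o=[.5643,.1284];yaw=np.radians(-7.5);F=fr(o,yaw)
for n,g,i in(('top',T,ti),('side',S,si)):
    rep(n+' base L',edges(g,i,F,o,yaw,np.arange(-.01,.095,.008),.038,.010,1))
    rep(n+' base R',edges(g,i,F,o,yaw,np.arange(-.01,.095,.008),-.038,.010,-1))
    rep(n+' blk L',edges(g,i,F,o,yaw,np.arange(-.014,.016,.004),.028,.078,-1))
    rep(n+' blk R',edges(g,i,F,o,yaw,np.arange(-.014,.016,.004),-.028,.078,1))
    rep(n+' postL',edges(g,i,F,o,yaw,np.arange(.073,.09,.004),.020,.072,-1))
    rep(n+' postR',edges(g,i,F,o,yaw,np.arange(.073,.09,.004),-.020,.072,1))
    # x edges: block near top edge, far top edge
    for nm,x0,z,sg in(('near base',-.018,.010,0),('blk far top',.018,.078,0),('blk near top',-.018,.078,0),('base far',.1,.010,0)):
        for sg in(1,-1):
            r=[]
            for y in np.arange(-.024,.025,.008):
                e,st=grad_edge(g,proj(i,F(x0-.007,y,z)),proj(i,F(x0+.007,y,z)),sg);X=onz(i,*e,z);r.append([1000*y,1000*(np.cos(yaw)*(X[0]-o[0])+np.sin(yaw)*(X[1]-o[1]))])
            r=np.array(r);print(n,nm,sg,'x mm',np.round(r[:,1],1),np.round(st,2))
E
```

```text
top g2 1 0.0048 y mm [5.5 4.8 4.9 5.5 6.  4.9 5.4] mid 5.41 slope deg 0.46
top g2 1 -0.0048 y mm [-1.4 -1.4 -1.5 -2.  -1.6 -1.5 -1.7] mid -1.55 slope deg -0.54
top g2 -1 0.0048 y mm [1.5 1.2 1.4 1.6 1.8 1.3 1.5] mid 1.48 slope deg 0.30
top g2 -1 -0.0048 y mm [-5.4 -5.2 -6.2 -5.6 -5.1 -5.  -5.5] mid -5.44 slope deg 0.49
side g2 1 0.0048 y mm [9.2 9.2 9.2 9.2 9.2 9.2 9.2 8.8] mid 9.24 slope deg -0.29
side g2 1 -0.0048 y mm [-8.4 -7.7 -8.6 -7.  -8.6 -6.5 -8.3 -8.3] mid -8.29 slope deg 0.25
side g2 -1 0.0048 y mm [3.9 2.1 1.1 2.4 1.4 3.4 1.6 3.6] mid 2.26 slope deg 0.11
side g2 -1 -0.0048 y mm [-0.8 -1.1 -0.9 -0.8 -1.7 -0.9 -1.4 -1. ] mid -0.95 slope deg -0.29
side p1 1 0.0048 y mm [6.5 6.3 7.9 8.5 7.5 8.2] mid 7.75 slope deg 3.38
side p1 1 -0.0048 y mm [-0.4 -0.8 -0.9 -1.3 -1.  -0.6] mid -0.88 slope deg -0.56
side p1 -1 0.0048 y mm [2.7 2.6 3.5 2.5 2.8 2.6] mid 2.70 slope deg -0.27
side p1 -1 -0.0048 y mm [-5.6 -4.8 -6.  -5.5 -4.6 -5.1] mid -5.30 slope deg 0.97
top base L y mm [38.7 39.5 38.2 39.4 38.1 39.2 37.9 37.7 37.8 37.  37.6 38.4 37.3 38. ] mid 38.09 slope deg -0.86
top base R y 
[... 1413 characters left out ...]
ide postL y mm [18.3 16.4 18.1 17.4 18.5] mid 18.12 slope deg 2.02
side postR y mm [-21.1 -21.7 -20.5 -21.2 -23.1] mid -21.22 slope deg -5.17
side near base 1 x mm [-12.7 -20.2 -23.9 -11.8 -11.7 -11.7 -12.1] 0.93
side near base -1 x mm [-21.  -12.9 -12.  -22.4 -13.7 -15.2 -19.2] 1.01
side blk far top 1 x mm [24.9 11.1 11.8 11.8 12.4 12.1 23. ] 1.85
side blk far top -1 x mm [18.  17.8 17.2 17.5 18.9 18.2 17.4] 1.73
side blk near top 1 x mm [-24.4 -16.2 -24.9 -24.9 -11.1 -24.2 -24.6] 0.01
side blk near top -1 x mm [-20.7 -11.9 -13.  -14.5 -17.8 -15.8 -17. ] 0.42
side base far 1 x mm [103.8 104.2 103.9 103.8 103.9 103.6 103.3] 4.15
side base far -1 x mm [96.9 96.9 97.  97.1 97.8 97.3 98.6] 0.27
```

Call:
{"name": "apply_moves", "arguments": {
  "series": [
    [[0, 0, 0.008, 0.0045, 1], [0, 0, 0, 0, 1], [-0.02, 0, 0, 0, 1], [-0.02, 0, 0, 0, 1], [-0.02, 0, 0, 0, 1], [-0.02, 0, 0, 0, 1], [0, 0, 0, 0, 1]]
  ]
}}

```text
t: 10.75
tool_pos: [0.4585, 0.1428, 0.0572]
tcp_rot: [3.141, 0.0, 3.002]
force: [0.1, -0.7, -1.1]
width: 0.0059
grip_force: 78.5
```

Call:
{"name": "apply_moves", "arguments": {
  "series": [
    [[-0.01, 0, 0, 0, 1], [-0.01, 0, 0, 0, 1], [-0.01, 0, 0, 0, 1], [-0.01, 0, 0, 0, 1], [0, 0, 0, 0, 1]]
  ]
}}

```text
t: 11.38
tool_pos: [0.4642, 0.1419, 0.0572]
tcp_rot: [3.142, 0.0, 3.002]
force: [1.6, 0.0, -1.4]
width: 0.0058
grip_force: 78.5
```

Call:
{"name": "apply_moves", "arguments": {
  "series": [
    [[-0.008, 0, 0, 0, 1], [-0.008, 0, 0, 0, 1], [-0.008, 0, 0, 0, 1], [0, 0, 0, 0, 1]]
  ]
}}

```text
t: 11.88
tool_pos: [0.4677, 0.1414, 0.0572]
tcp_rot: [3.142, 0.0, 3.002]
force: [0.8, -0.9, 0.2]
width: 0.0059
grip_force: 78.5
```

```bash
python3 - <<'E'
from h import *
np.set_printoptions(precision=4,suppress=True)
o=sensors.get_obs();print(o['t'],o['tool_pos'],o['tcp_rot'],o['force'],o['ft_torque'])
s,ds,si=cap('side')
c=cv2.resize(s[165:265,255:345],(720,600),interpolation=cv2.INTER_CUBIC)
cv2.imwrite('pics/i1.png',cv2.cvtColor(c,cv2.COLOR_RGB2BGR))
E
```

```text
11.875 [0.4677 0.1414 0.0572] [3.1415 0.0001 3.0024] [ 0.8055 -0.8854  0.161 ] [-0.0307 -0.0047  0.0354]
```

View pics/i1.png

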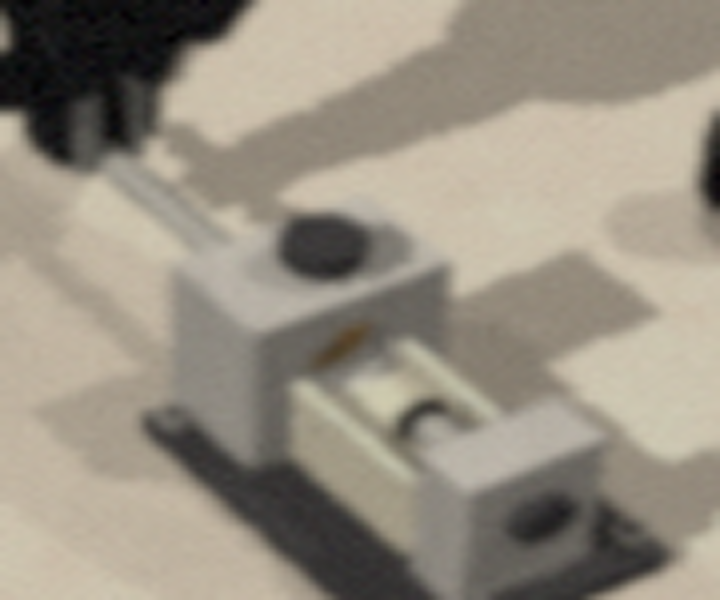

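The rod is about 7 mm into the hole with no side load. I'll push on slowly.

Call:
{"name": "apply_moves", "arguments": {
  "series": [
    [[-0.006, 0, 0, 0, 1], [-0.006, 0, 0, 0, 1], [-0.006, 0, 0, 0, 1], [-0.006, 0, 0, 0, 1], [-0.006, 0, 0, 0, 1]]
  ]
}}

```text
t: 12.55
tool_pos: [0.4704, 0.1409, 0.0568]
tcp_rot: [3.141, -0.003, 3.003]
force: [-4.7, 1.6, -0.4]
width: 0.0063
grip_force: 78.6
```

Call:
{"name": "apply_moves", "arguments": {
  "series": [
    [[-0.006, 0, 0, 0, 1], [-0.006, 0, 0, 0, 1], [-0.006, 0, 0, 0, 1], [-0.006, 0, 0, 0, 1]]
  ]
}}

```text
t: 13.05
tool_pos: [0.4705, 0.1405, 0.056]
tcp_rot: [-3.141, -0.01, 3.004]
force: [-9.4, 3.9, 1.8]
width: 0.0058
grip_force: 78.8
```

Call:
{"name": "apply_moves", "arguments": {
  "series": [
    [[-0.006, 0, 0, 0, 1], [-0.006, 0, 0, 0, 1], [-0.006, 0, 0, 0, 1], [-0.006, 0, 0, 0, 1]]
  ]
}}

```text
t: 13.55
tool_pos: [0.4736, 0.14, 0.0558]
tcp_rot: [-3.141, -0.01, 3.004]
force: [-9.9, 4.0, 1.1]
width: 0.0063
grip_force: 78.8
```

Call:
{"name": "apply_moves", "arguments": {
  "series": [
    [[-0.006, 0.002, -0.003, 0, 1], [-0.006, 0.002, -0.003, 0, 1], [-0.006, 0, -0.002, 0, 1], [-0.006, 0, 0, 0, 1], [-0.006, 0, 0, 0, 1], [-0.006, 0, 0, 0, 1]]
  ]
}}

```text
t: 14.3
tool_pos: [0.4789, 0.1394, 0.0568]
tcp_rot: [-3.14, -0.011, 3.003]
force: [-9.9, 3.0, 0.3]
width: 0.0058
grip_force: 78.7
```

Call:
{"name": "apply_moves", "arguments": {
  "series": [
    [[-0.006, 0, 0, 0, 1], [-0.006, 0, 0, 0, 1], [-0.006, 0, 0, 0, 1], [-0.006, 0, 0, 0, 1], [-0.006, 0, 0, 0, 1], [-0.006, 0, 0, 0, 1]]
  ]
}}

```text
t: 15.05
tool_pos: [0.4842, 0.1387, 0.0568]
tcp_rot: [-3.14, -0.011, 3.003]
force: [-10.3, 2.2, 1.9]
width: 0.0061
grip_force: 78.7
```

Call:
{"name": "apply_moves", "arguments": {
  "series": [
    [[-0.006, 0.001, 0, 0, 1], [-0.006, 0.001, 0, 0, 1], [-0.006, 0, 0, 0, 1], [-0.006, 0, 0, 0, 1], [-0.006, 0, 0, 0, 1], [-0.006, 0, 0, 0, 1], [-0.006, 0, 0, 0, 1], [-0.006, 0, 0, 0, 1], [-0.006, 0, 0, 0, 1], [-0.006, 0, 0, 0, 1]]
  ]
}}

```text
t: 16.3
tool_pos: [0.4933, 0.1375, 0.0568]
tcp_rot: [-3.14, -0.01, 3.003]
force: [-8.7, 2.4, -0.0]
width: 0.0058
grip_force: 78.7
```

Call:
{"name": "apply_moves", "arguments": {
  "series": [
    [[-0.004, 0, 0, 0, 1], [-0.004, 0, 0, 0, 1], [-0.004, 0, 0, 0, 1], [-0.004, 0, 0, 0, 1]]
  ]
}}

```text
t: 16.8
tool_pos: [0.4999, 0.1372, 0.0577]
tcp_rot: [-3.14, -0.002, 3.003]
force: [-0.4, 0.5, -0.3]
width: 0.0056
grip_force: 78.5
```

Call:
{"name": "apply_moves", "arguments": {
  "series": [
    [[-0.004, 0, 0, 0, 1], [-0.004, 0, 0, 0, 1], [-0.004, 0, 0, 0, 1], [-0.004, 0, 0, 0, 1], [-0.004, 0, 0, 0, 1], [-0.004, 0, 0, 0, 1]]
  ]
}}

```text
t: 17.55
tool_pos: [0.5049, 0.1371, 0.0584]
tcp_rot: [-3.142, 0.0, 3.002]
force: [-1.0, -0.4, 0.0]
width: 0.0058
grip_force: 78.5
```

Call:
{"name": "apply_moves", "arguments": {
  "series": [
    [[-0.004, 0, 0, 0, 1], [-0.004, 0, 0, 0, 1], [-0.004, 0, 0, 0, 1], [-0.004, 0, 0, 0, 1]]
  ]
}}

```text
t: 18.05
tool_pos: [0.5063, 0.1368, 0.0581]
tcp_rot: [3.142, -0.002, 3.003]
force: [-2.6, 1.6, 0.1]
width: 0.0058
grip_force: 78.6
```

Call:
{"name": "apply_moves", "arguments": {
  "series": [
    [[-0.004, 0, 0, 0, 1], [-0.004, 0, 0, 0, 1], [-0.004, 0, 0, 0, 1]]
  ]
}}

```text
t: 18.42
tool_pos: [0.5071, 0.1366, 0.0579]
tcp_rot: [-3.142, -0.004, 3.003]
force: [-5.8, 1.6, -0.3]
width: 0.006
grip_force: 78.6
```

Call:
{"name": "apply_moves", "arguments": {
  "series": [
    [[-0.003, 0, 0, 0, 1], [-0.003, 0, 0, 0, 1], [0, 0, 0, 0, 1]]
  ]
}}

```text
t: 18.8
tool_pos: [0.5073, 0.1365, 0.0577]
tcp_rot: [-3.141, -0.005, 3.003]
force: [-7.0, 1.2, 1.3]
width: 0.0061
grip_force: 78.6
```

Call:
{"name": "apply_moves", "arguments": {
  "series": [
    [[-0.003, 0, 0, 0, 1], [0, 0, 0, 0, 1], [0, 0, 0, 0, 1]]
  ]
}}

```text
t: 19.18
tool_pos: [0.5074, 0.1365, 0.0576]
tcp_rot: [-3.141, -0.006, 3.003]
force: [-7.2, 2.8, 1.7]
width: 0.0055
grip_force: 78.7
```

Call:
{"name": "apply_moves", "arguments": {
  "series": [
    [[-0.001, 0, 0, 0, 1], [0, 0, 0, 0, 1], [0, 0, 0, 0, 1], [0, 0, 0, 0, 1], [0, 0, 0, 0, 1], [0, 0, 0, 0, 1], [0, 0, 0, 0, 1]]
  ]
}}

```text
t: 20.05
tool_pos: [0.5074, 0.1365, 0.0576]
tcp_rot: [-3.141, -0.006, 3.003]
force: [-7.8, 3.2, 0.3]
width: 0.0059
grip_force: 78.7
```

```bash
python3 - <<'E'
from h import *
o=sensors.get_obs();print(o['t'],o['tool_pos'],o['force'])
s,ds,si=cap('side')
c=cv2.resize(s[165:265,255:345],(720,600),interpolation=cv2.INTER_CUBIC)
cv2.imwrite('pics/s1.png',cv2.cvtColor(c,cv2.COLOR_RGB2BGR))
E
```

```text
20.05 [0.50737835 0.13651006 0.05757417] [-7.7627058   3.15011076  0.32610058]
```

View pics/s1.png

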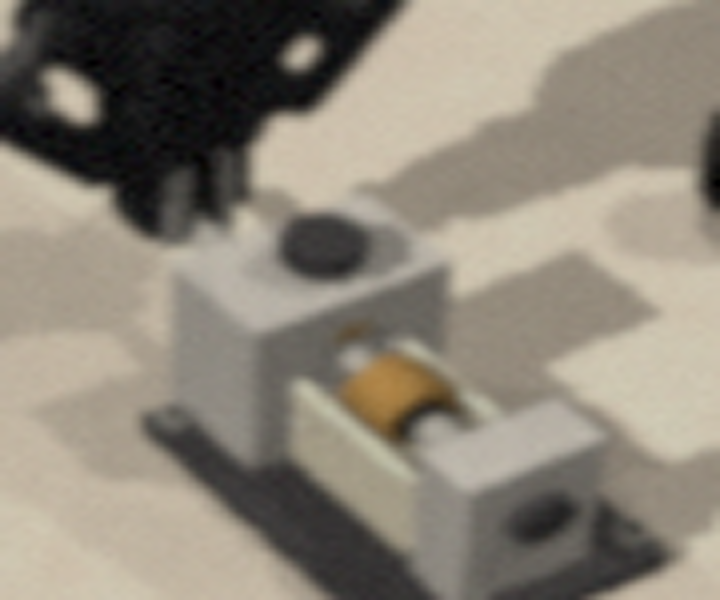

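The brass spacer sits in the trough against the nose, held there at about 8 N for over half a second. Now I'll draw the rod out.

Call:
{"name": "apply_moves", "arguments": {
  "series": [
    [[0.01, 0, 0, 0, 1], [0.02, 0, 0, 0, 1], [0.03, 0, 0, 0, 1], [0.04, 0, 0, 0, 1], [0.05, 0, 0, 0, 1], [0.05, 0, 0, 0, 1], [0.05, 0, 0, 0, 1], [0.05, 0, 0, 0, 1], [0.06, 0, 0, 0, 1], [0.07, 0, 0, 0, 1], [0.07, 0, 0, 0, 1], [0.07, 0, 0, 0, 1]]
  ]
}}

```text
t: 21.6
tool_pos: [0.425, 0.1483, 0.0584]
tcp_rot: [-3.142, -0.0, 3.003]
force: [-0.5, -0.1, -0.8]
width: 0.0059
grip_force: 78.5
```

Call:
{"name": "apply_moves", "arguments": {
  "series": [
    [[0.049, -0.135, 0, 0, 1], [0.048, -0.135, 0, 0, 1], [0, 0, 0.1, 0, 1], [0, 0, 0.09, 0, 1], [0, 0, 0.05, 0, 1], [0, 0, 0.03, 0, 1], [0, 0, 0.013, 0, 1], [0, 0, 0, 0, 1], [0, 0, 0, 0, 1]]
  ]
}}

```text
t: 22.72
tool_pos: [0.406, 0.1102, 0.0162]
tcp_rot: [3.141, 0.001, 3.003]
force: [-0.2, -0.2, -0.2]
width: 0.0062
grip_force: 78.6
```

Call:
{"name": "apply_moves", "arguments": {
  "series": [
    [[0, 0, 0.006, 0, 1], [0, 0, 0.003, 0, 1], [0, 0, 0, 0, 1]]
  ]
}}

```text
t: 23.1
tool_pos: [0.4061, 0.1103, 0.0154]
tcp_rot: [3.141, 0.001, 3.003]
force: [-1.3, -0.5, 9.4]
width: 0.0058
grip_force: 81.7
```

Call:
{"name": "apply_moves", "arguments": {
  "series": [
    [[0, 0, -0.003, 0, 0.85], [0, 0, 0, 0, 0.7], [0, 0, 0, 0, 0.5], [0, 0, 0, 0, 0.3], [0, 0, 0, 0, 0.3], [0, 0, -0.1, 0, 0.3], [0, 0, -0.2, 0, 0.3], [0, 0, -0.3, 0, 0.3], [0, 0, -0.3, 0, 0.3], [0, 0, 0, 0, 0.3], [0, 0, 0, 0, 0.3]]
  ]
}}

```text
t: 24.48
tool_pos: [0.4052, 0.1099, 0.1494]
tcp_rot: [-3.141, -0.001, 3.002]
force: [-0.5, 0.3, 0.2]
width: 0.0301
grip_force: 0.0
```

Call:
{"name": "apply_moves", "arguments": {
  "series": [
    [[0, 0.25, 0, 0, 0.3], [0, 0.25, 0, 0, 0.3], [0, 0.25, 0, 0, 0.3], [0, 0.25, 0, 0, 0.3], [0, 0, 0, 0, 0.3], [0, 0, 0, 0, 0.3], [0, 0, 0, 0, 0.3]]
  ]
}}

```text
t: 25.35
tool_pos: [0.4257, 0.2574, 0.1492]
tcp_rot: [-3.14, -0.002, 3.001]
force: [0.1, -1.0, 0.2]
width: 0.0301
grip_force: 0.0
```

```bash
python3 - <<'E'
from h import *
o=sensors.get_obs();print(o['t'],o['tool_pos'],o['force'],o['qd'])
s,ds,si=cap('side'); t,dt,ti=cap('top')
c=np.zeros((600,800,3),np.uint8);c[:,:400]=cv2.resize(t[130:330,180:340],(400,600));c[:,400:]=cv2.resize(s[100:310,230:390],(400,600))
cv2.imwrite('pics/f1.png',cv2.cvtColor(c,cv2.COLOR_RGB2BGR))
E
```

```text
25.35 [0.42573356 0.25737565 0.14920682] [ 0.08632289 -1.01302473  0.24273617] [-3.74233319e-03 -9.37138896e-03  6.53731485e-03 -9.04026873e-05
  1.14609206e-03  1.55021708e-03]
```

View pics/f1.png

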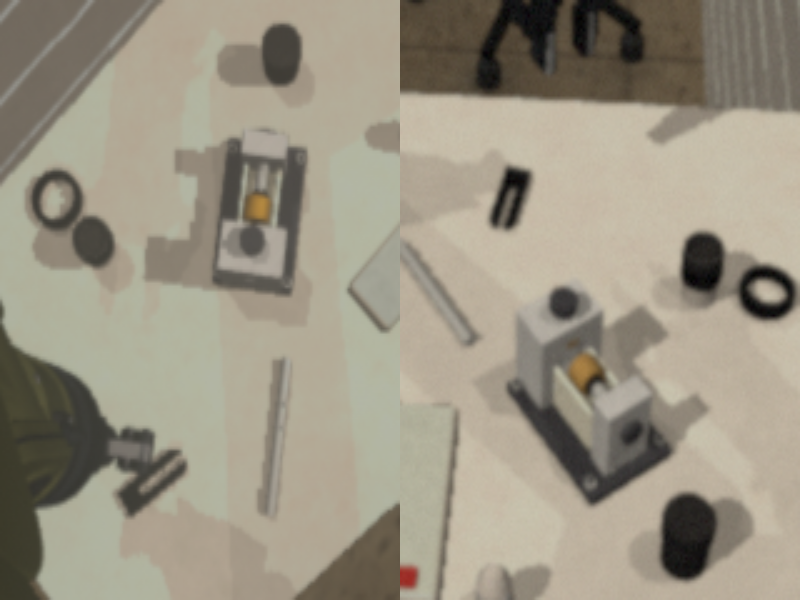

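The rod lies flat on the open desk, in front of and clear of the block. The spacer is in the trough by the nose, and the bystanding parts haven't moved.

```bash
python3 -c "
from bench import job; print(job.hand_in())"
```

```text
the job is handed in; nothing more can be done
None
```

I pushed the spacer out of the bore and pressed it against the sprung stop at about 8 N for over half a second. The rod was then drawn out and laid flat on the open desk clear of the block, and the job was handed in at about 25 s; I don't have the verdict.

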